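# Clamp a mended tile with the inner knob of the screw press

### The arm

A 6-joint arm with a two-finger parallel gripper is mounted at the origin on a cart in front of the work surface, level with it; the furniture and walls round the work are solid. World frame = base frame: x ahead of the robot, y to its left, z up, the work surface at z = 0. Lengths are in m, angles in rad, forces in N, time in s.
With the tool pointing down it reaches from about 0.275 to 0.85 m from the base axis. Payload 19 kg.
Tool frame: the origin (TCP) lies at the very end of the fingers, on their centre line; the grasp point (between the pads) lies 19 mm behind it; z points along the fingers, y is the direction in which the jaws open and shut (so a half turn about z gives the same grasp; the last joint's range is limited). The gripper opens to 85 mm and grips with 20 to 120 N. Pads are 22 mm wide; open, the fingers measure 114 mm over their backs; the gripper's body (76 mm by 85 mm) begins 54 mm behind the grasp point. The pads swing forward as they close: fully open they stand 13 mm farther back than shut.
Start: joints at [-0.134, 0.15, 1.437, -0, 1.554, -0.134], TCP at [0.575, -0, 0.231] pointing down, gripper open.
Joint ranges: [-2.8, 2.8], [-0.68, 2.1], [0.12, 2.68], [-1.39, 4.53], [0.16, 2.79], [-2.81, 2.81]. Speed limits (rad/s): [1.89, 1.89, 2.22, 3.01, 3.01, 3.01].

### API

Orientations are given as a unit quaternion [x, y, z, w].
In Python, from rig import env gives the robot as it stands.
- The arm moves only by the tool apply_moves, never from a script. Its argument "targets" is a list of rows, each an object of numbers: "hand": the gripper command: -1 is shut, 1 is fully open, values between are in proportion; "tx", "ty", "tz": the shift along the world's x, y, z in m; "ax", "ay", "az": the turn, a rotation vector about the world's x, y, z in rad. A call has 1 to 12 rows; each row shifts and turns the commanded pose from where the row before left it; what a row does not reach is not made up. A row lasts 1/8 s, in which the tool goes at most 62.5 mm and 10.7 degrees, less where a joint would pass 70% of its speed; a pose out of reach is approached as far as the arm can. A call is refused whole if a number of a shift passes 0.0625 or a number of a turn 0.188, either way. A call with a gripper value outside its range is refused whole. The fingers move at their own pace and stop on an object; "squeeze" is the grip in N (left out, the last holds). Time passes only in rows, so rows that do not move let the fingers close. It gives the time, the measured TCP pose, the force and the opening at its end, in the units of the state.
- env.read_state(): the state, without advancing time (a new reading comes with each control period).
- env.snapshot(name): name is "scene" or "top" or "wrist"; returns (picture, depth): 480x640x3 uint8, red, green, blue; 480x640 float32, m along the optical axis (not along the pixel's ray), 0 where there is no reading.
- env.get_calibration(name): a dict with "intrinsics" (3x3 intrinsics, pixels), "cam_to_world" (4x4, takes a point from camera to world coordinates); the wrist camera has in their place "T_tool_cam" (4x4, takes a point from camera to tool coordinates, whose origin is the TCP and whose axes are the flange's). Camera axes: x right, y up, looking along -z (the intrinsics and any distortion apply to the point x, -y, -z); pixel columns grow to the right and rows downward; lengths in m; the calibration is good to about 2 mm. A picture is of the moment at which its call begins: read the wrist's pose just before it. get_calibration takes no time and is no camera call.
- env.finish_job(): hands the job in, once; it reports no verdict.
The state is a dict: "time": time; "joint_pos": joint angles; "joint_vel": joint speeds; "joint_efforts": joint torques, N m; "position": TCP position; "tool_rot": TCP orientation; "ft_force": force on the tool from outside, world axes, zero at the start; "wrist_torque": the same for the moment, N m; "gripper_width": opening from 0.0 (shut) to 1.0 (fully open).
Only numpy, scipy, OpenCV 4.12 (cv2) and the standard library are available. Lean on these libraries where they do the work, as an engineer would, in place of code of your own. Each camera call takes 0.05 s, during which the arm holds its last target.

### The job

Slide the press's tray with the mended tile fully home under the foot, then turn only the small inner knob clockwise until the spring foot presses on the tile with about 10 N, feeling for the contact and never pressing harder than 20 N. Leave the graduated outer ring at its setting, let go, and do not disturb the pots and the loupe beside the press.

Things in the scene. Friction and masses are not known exactly. Their poses are not given: they have to be found in the camera images.
- press: Grey steel C-frame screw press, fixed to the table. Origin on the table under the vertical screw axis. Its +x axis points to the back (column 50 to 76 mm behind the axis), -x to the front where the tray comes out. Base plate 170 x 116 mm, 14 mm thick, x -90 to +80 mm; head 62 mm wide (y), x -36 to +76 mm, top at z 101 mm.
- press_axis (a point): Fixed point on the screw axis, 20 mm above the table (the height of the tray's floor).
- tray (a joint): Aluminium tray slide: 0 drawn out to the front, 0.065 m fully home under the foot (end stop). It slides along the press's +x against about 1.5 N of friction and stays where it is left.
- tray_handle (a point): Middle of the black upright plate at the tray's front, at z 60 mm, 115 mm in front of the tray's centre. The plate is 10 mm thick along the press's x, 30 mm wide along y, and reaches from z 15 to z 73 mm; push its front face or pinch it from above. Axes parallel to the press's.
- tile_centre (a point): Centre of the loose mended tile, 52 x 52 x 12 mm, about 0.09 kg, white glaze on terracotta, lying between low edges on the tray (tile top at z 32 mm).
- ring (a joint): Graduated aluminium outer ring on top of the head, 56 mm in diameter, z 101.5 to 111.5 mm, on the screw axis. Rad, anticlockwise from above. It turns very easily (0.02 N m): a brush of a finger drags it. It drives nothing; its setting is a reference that must stay (within 3 mm at the rim, 0.1 rad).
- ring_mark (a point): Point on the ring's rim at its upper face, 28 mm from the axis.
- knob (a joint): Small inner knob above the ring, same axis. Rad, 0 at the start, grows CLOCKWISE seen from above, up to 3.2. Each rad lowers the spindle by 10 mm. Friction takes a steady 0.18 N m and holds the knob where it is left. Once the foot bears on the tile the torque rises by 0.010 N m per newton of foot force: 0.03 N m at contact, then 0.16 N m per rad. 10 N is about 0.45 rad past contact.
- knob_top (a point): Centre of the knob's top face (z 136 mm), on the screw axis; its axes turn with the knob. A black bar 26 mm long (its x), 11 mm thick (its y), 20 mm high (z 116 to 136 mm), on a hub 24 mm in diameter (z 112 to 117 mm). Grip it across its thickness with the fingertips above z 113 mm to clear the ring.
- spindle: Steel spindle, 18 mm in diameter, under the head; origin at the centre of its lower end (z 62 mm at knob angle 0). It carries a spring foot with a round rubber pad, screwed out by an unknown amount: its face starts 8 to 18 mm above the tile's top, so contact comes at a knob angle of 0.8 to 1.8 rad and must be felt. Foot force: 3 N at first contact, then 1.6 N per mm (16 N per rad).
- pot_tall: Bystander: white sample pot, 32 mm in diameter, 62 mm high, origin under its centre, to the right of the press, the farther one.
- pot_wide: Bystander: white sample pot, 38 mm in diameter, 58 mm high, origin under its centre, to the right of the press, the nearer one.
- loupe: Bystander: folded red pocket loupe, 36 x 52 x 14 mm, origin under its centre, to the right in front of the press.
Mind the look-alikes: they are no part of the job. Of the things that look like the part that bears tile_centre, the middle-sized one is meant.

How it is judged:
By the outcome, as a careful person would: the job done as asked, in the order asked, and still so for the second after the job is handed in, with the robot touching nothing.
It also fails if it takes over 72 s, if anything falls off the work surface, if the arm or the gripper's body presses on something with over 40 N, if the wrist force passes 120 N, or if a joint passes its speed limit or range.

## Working session

There is one attempt and no reset: what is moved stays moved. The work goes in short steps, Python scripts to look and compute and a tool call to move; the robot and the scene stay as the last step left them, time stands still between calls to the robot, and variables do not carry over. Pictures are saved under pics/ and viewed, and the job is handed in when it is done.

Besides the shell and the picture viewer there is one more tool, called after "Call:" by a JSON object that holds its "fn" and its "kwargs". apply_moves: Moves the arm, as the interface text tells. Its arguments: {"type":"object","properties":{"targets":{"type":"array"},"squeeze":{"type":"number"}},"required":["targets"]}

```bash
mkdir -p pics; ls
cat > h.py <<'E'
import numpy as np, cv2
from rig import env
def snap(n,f):
    p,d=env.snapshot(n); cv2.imwrite('pics/'+f+'.png',p[:,:,::-1]); np.save('pics/'+f+'.npy',d); return p,d
def ray(cal,u,v,T=None):
    K=np.array(cal['intrinsics']); T=np.array(cal['cam_to_world']) if T is None else T
    d=np.array([(u-K[0,2])/K[0,0],-(v-K[1,2])/K[1,1],-1.0]); return T[:3,3],T[:3,:3]@d
def onz(cal,u,v,z,T=None):
    o,d=ray(cal,u,v,T); return o+d*(z-o[2])/d[2]
def atd(cal,u,v,dep,T=None):
    o,d=ray(cal,u,v,T); return o+d*dep
E
python3 - <<'E'
from h import *
s=env.read_state(); print(s)
for n in ['scene','top','wrist']:
    snap(n,n+'0'); print(n,env.get_calibration(n))
E
```

```text
pics
{'time': 0.0, 'joint_pos': array([-1.34031912e-01,  1.50942415e-01,  1.43798671e+00,  3.96047805e-05,
        1.55381187e+00, -1.33978678e-01]), 'joint_vel': array([ 0.00206995, -0.00041352,  0.00054772,  0.00017824, -0.00046126,
        0.00049235]), 'joint_efforts': array([ 9.08163997e-05, -7.13061190e+01, -5.70858908e+01, -1.86872212e-04,
        9.14935896e-03,  2.21375326e-04]), 'position': array([5.74764575e-01, 6.48198016e-06, 2.30722354e-01]), 'tool_rot': array([ 7.07125731e-01,  7.07087597e-01, -3.32370106e-04, -4.68606088e-04]), 'ft_force': array([-0.43196293,  0.14435262, -0.69124649]), 'wrist_torque': array([ 0.01059616, -0.00655344, -0.00774973]), 'gripper_width': 0.997165293883721}
scene {'intrinsics': array([[542.50368855,   0.        , 319.35257785],
       [  0.        , 542.50368855, 242.59023335],
       [  0.        ,   0.        ,   1.        ]]), 'cam_to_world': array([[ 0.69503696,  0.3361573 , -0.63554849, -0.02871943],
       [-0.7189699 ,  0.32795175, -0.61280498, -0.77556657],
       [ 0.00243037,  0.88286235,  0.46962556,  0.57515152],
       [ 0.    
[... 315 characters left out ...]
823, -0.00191904,  0.0099929 , -0.19974442],
       [ 0.00991134,  0.0386272 ,  0.99920454,  1.20969042],
       [ 0.        ,  0.        ,  0.        ,  1.        ]])}
wrist {'intrinsics': array([[339.53367876,   0.        , 318.31904548],
       [  0.        , 339.53367876, 243.25039376],
       [  0.        ,   0.        ,   1.        ]]), 'T_tool_cam': array([[ 9.95589132e-04,  9.55997725e-01,  2.93372390e-01,
         7.53412914e-02],
       [ 9.99999504e-01, -9.47502254e-04, -3.06022799e-04,
        -5.41044138e-05],
       [-1.45860988e-05,  2.93372550e-01, -9.55998194e-01,
        -1.42654596e-01],
       [ 0.00000000e+00,  0.00000000e+00,  0.00000000e+00,
         1.00000000e+00]])}
```

View pics/scene0.png

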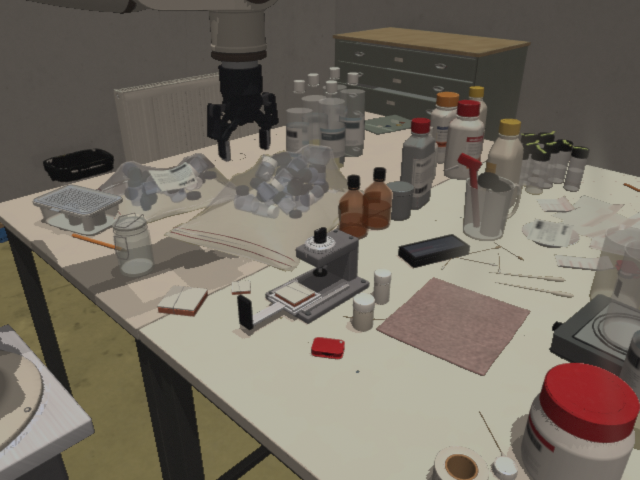

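View pics/top0.png

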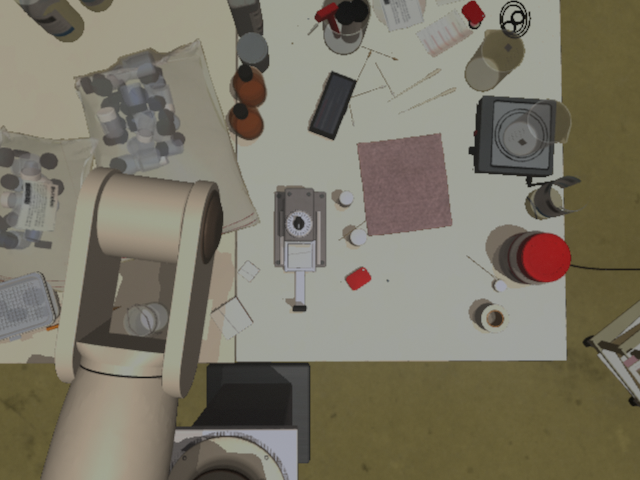

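View pics/wrist0.png

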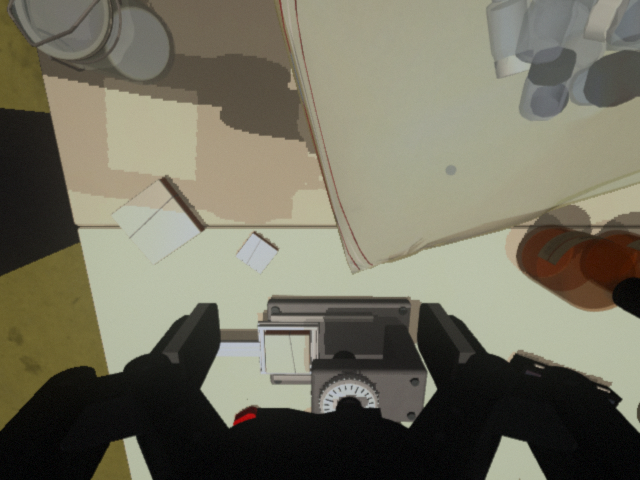

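Tile candidates in the top view are the loose large tile (233,316), the loose small tile (249,271) and the one on the tray (299,257). The middle-sized one is the tile on the tray. I'll check that in a close crop.

Run:
```python
from h import *
p=cv2.imread('pics/top0.png'); c=p[175:320,205:385]; cv2.imwrite('pics/crop1.png',cv2.resize(c,None,fx=4,fy=4,interpolation=cv2.INTER_CUBIC))
p=cv2.imread('pics/scene0.png'); c=p[220:370,220:410]; cv2.imwrite('pics/crop2.png',cv2.resize(c,None,fx=4,fy=4,interpolation=cv2.INTER_CUBIC))
cal=env.get_calibration('top'); d=np.load('pics/top0.npy')
for n,u,v in [('knob',299,223),('handle',299,308),('head',290,240),('tile',299,257),('base',280,240),('pot1',346,198),('pot2',357,236),('loupe',358,278),('large',233,316)]:
    print(n,atd(cal,u,v,d[v,u]).round(4))
```

```text
knob [ 0.6025 -0.1682  0.1365]
handle [ 0.4259 -0.1662  0.0725]
head [ 0.5697 -0.1484  0.1004]
tile [ 0.535  -0.1652  0.0355]
base [ 0.5732 -0.1224  0.0219]
pot1 [ 0.6627 -0.2681  0.059 ]
pot2 [ 0.58   -0.2918  0.0574]
loupe [ 0.4877 -0.2972  0.0124]
large [ 0.4042 -0.0178  0.019 ]
```

View pics/crop1.png

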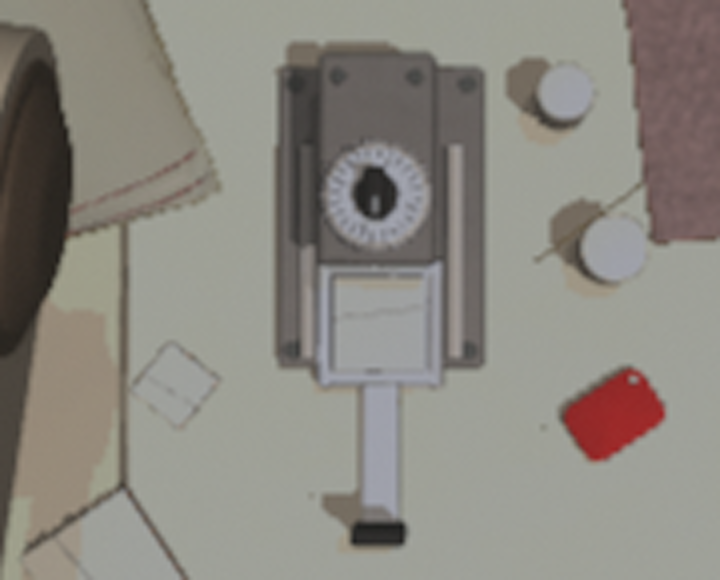

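View pics/crop2.png

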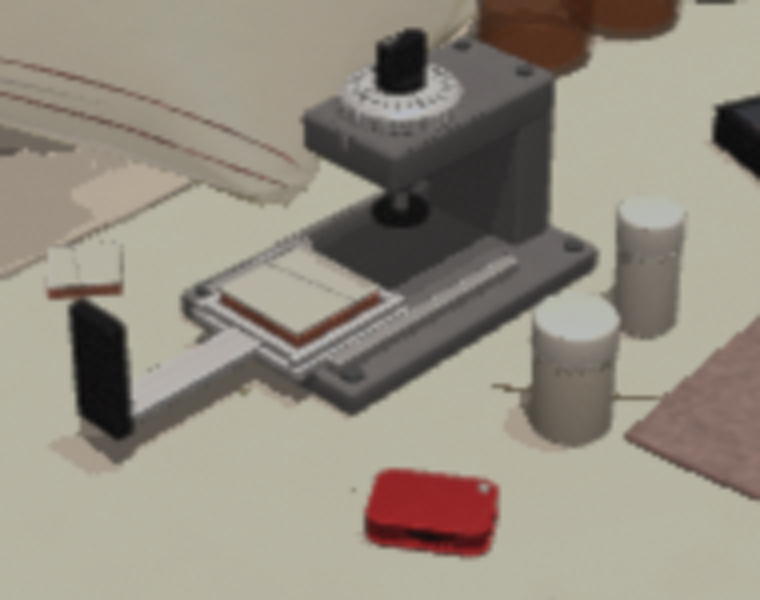

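The close crop shows the mended tile (crack line) lying in the tray's edges at crop1 (380,322). It is larger than the loose small tile and smaller than the loose large one, so it is the middle-sized tile. The black handle is at crop1 (378,533) and the knob and ring at (376,195). Next I'll measure these precisely.

Run:
```python
from h import *
p=cv2.imread('pics/top0.png'); cal=env.get_calibration('top'); d=np.load('pics/top0.npy')
g=p.max(2).astype(int)
def comp(m,seed,r):
    n,l,s,c=cv2.connectedComponentsWithStats(m.astype(np.uint8)); 
    y,x=np.mgrid[:480,:640]; k=m&(np.hypot(x-seed[0],y-seed[1])<r)
    L=np.bincount(l[k]).argmax(); return l==L
def rect(m):
    ys,xs=np.nonzero(m); return cv2.minAreaRect(np.stack([xs,ys],1).astype(np.float32)),len(xs)
h=comp(g<60,(299,308),8); print('handle',rect(h)); c=rect(h)[0][0]; print(onz(cal,*c,0.073))
k=comp(g<70,(299,223),5); print('knob',rect(k)); c=rect(k)[0][0]; print(onz(cal,*c,0.136))
# ring: depth between 0.1055..0.118
yy,xx=np.mgrid[:480,:640]
K=cal['intrinsics'];T=cal['cam_to_world']
dd=np.stack([(xx-K[0,2])/K[0,0],-(yy-K[1,2])/K[1,1],-np.ones_like(xx,float)],-1)
W=T[:3,3]+(dd@T[:3,:3].T)*d[...,None]
np.save('pics/topW.npy',W)
m=(g>120)&(np.hypot(xx-299,yy-223)<18)
m=comp(m,(299,212),4)
ys,xs=np.nonzero(m); (cc,r)=cv2.minEnclosingCircle(np.stack([xs,ys],1).astype(np.float32)); print('ring',cc,r,onz(cal,*cc,0.1115), r/ K[0,0]*(1.2097-.1115))
# base edges via depth  z>0.009 & in area
mb=(W[...,2]>0.009)&(W[...,2]<.02)&(W[...,0]>.5)&(W[...,0]<.69)&(W[...,1]<-.08)&(W[...,1]>-.25)
print('base',mb.sum())
for lo,hi in[(-.25,-.17),(-.17,-.08)]:
    pass
# head by depth
mh=(W[...,2]>0.09)&(W[...,2]<.107)&(W[...,0]>.5)&(W[...,0]<.71)&(W[...,1]<-.08)&(W[...,1]>-.25)
rr=rect(mh);print('head',rr,onz(cal,*rr[0][0],.101)); 
rb=cv2.boxPoints(rr[0]); print([onz(cal,*q,.101)[:2].round(4) for q in rb])
# column-edge lines of base in image rows
G=cv2.cvtColor(p,cv2.COLOR_BGR2GRAY).astype(int)
for v in range(196,262,8):
    row=G[v]; L=[u for u in range(264,285) if row[u]-row[u+2]>35][:1]; R=[u for u in range(318,335) if row[u+2]-row[u]>35][-1:]
    print(v,L,R)
```

```text
handle (((299.0, 308.0), (4.0, 12.0), 90.0), 64)
[ 0.42598859 -0.16621831  0.073     ]
knob (((298.5, 222.5), (11.0, 9.0), 90.0), 88)
[ 0.60353    -0.16720011  0.136     ]
ring (299.1106262207031, 223.67698669433594) 13.323573112487793 [ 0.60297985 -0.16771872  0.1115    ] 0.02751928659512624
base 1371
head (((298.5, 214.5), (53.0, 29.0), 90.0), 1021) [ 0.62299382 -0.16615174  0.101     ]
[array([ 0.6787, -0.1358]), array([ 0.6786, -0.1966]), array([ 0.5675, -0.1964]), array([ 0.5676, -0.1359])]
196 [272] [325]
204 [272] [325]
212 [272] [325]
220 [272] [325]
228 [272] [325]
236 [272] [325]
244 [272] [325]
252 [272] [325]
260 [272] [325]
```

Call:
{"fn": "apply_moves", "kwargs": {"targets": [{"tx": -0.025, "ty": -0.028, "tz": 0, "hand": 1}, {"tx": -0.025, "ty": -0.028}, {"tx": -0.025, "ty": -0.028}, {"tx": -0.025, "ty": -0.028}, {"tx": -0.025, "ty": -0.027, "tz": -0.03}, {"tx": -0.025, "ty": -0.027, "tz": -0.03}, {"tz": -0.03}, {"tz": 0}]}}

```text
$.targets[0]: bad value
```

Call:
{"fn": "apply_moves", "kwargs": {"targets": [{"hand": 1, "tx": -0.025, "ty": -0.028, "tz": 0, "ax": 0, "ay": 0, "az": 0}, {"hand": 1, "tx": -0.025, "ty": -0.028, "tz": 0, "ax": 0, "ay": 0, "az": 0}, {"hand": 1, "tx": -0.025, "ty": -0.028, "tz": 0, "ax": 0, "ay": 0, "az": 0}, {"hand": 1, "tx": -0.025, "ty": -0.028, "tz": 0, "ax": 0, "ay": 0, "az": 0}, {"hand": 1, "tx": -0.025, "ty": -0.027, "tz": -0.03, "ax": 0, "ay": 0, "az": 0}, {"hand": 1, "tx": -0.025, "ty": -0.027, "tz": -0.03, "ax": 0, "ay": 0, "az": 0}, {"hand": 1, "tx": 0, "ty": 0, "tz": -0.03, "ax": 0, "ay": 0, "az": 0}, {"hand": 1, "tx": 0, "ty": 0, "tz": 0, "ax": 0, "ay": 0, "az": 0}]}}

```text
time: 1.15
position: [0.4239, -0.1657, 0.1398]
tool_rot: [0.707, 0.707, -0.0, -0.002]
ft_force: [0.7, 0.4, 1.3]
gripper_width: 1.001
```

Run:
```python
from h import *
snap('wrist','w1')
```

```text
(no output)
```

View pics/w1.png

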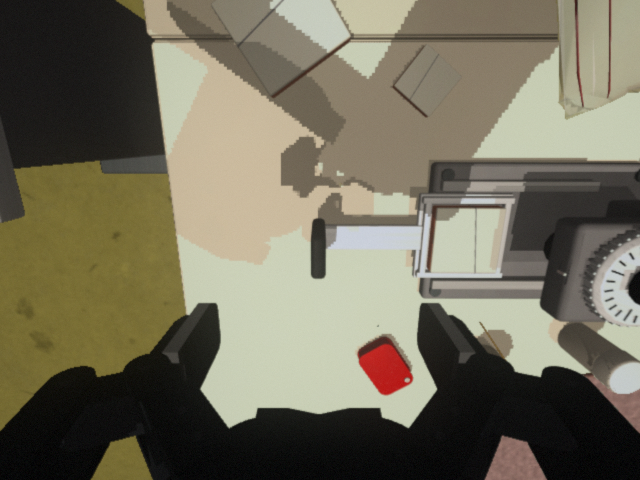

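The wrist view shows the handle at (318,248), centred between the jaws at u≈318. I'll descend and pinch.

Call:
{"fn": "apply_moves", "kwargs": {"targets": [{"hand": 1, "tx": 0, "ty": 0, "tz": -0.03, "ax": 0, "ay": 0, "az": 0}, {"hand": 1, "tx": 0, "ty": 0, "tz": -0.03, "ax": 0, "ay": 0, "az": 0}, {"hand": 1, "tx": 0, "ty": 0, "tz": -0.03, "ax": 0, "ay": 0, "az": 0}, {"hand": -1, "tx": 0, "ty": 0, "tz": 0, "ax": 0, "ay": 0, "az": 0}, {"hand": -1, "tx": 0, "ty": 0, "tz": 0, "ax": 0, "ay": 0, "az": 0}, {"hand": -1, "tx": 0, "ty": 0, "tz": 0, "ax": 0, "ay": 0, "az": 0}, {"hand": -1, "tx": 0, "ty": 0, "tz": 0, "ax": 0, "ay": 0, "az": 0}, {"hand": -1, "tx": 0, "ty": 0, "tz": 0, "ax": 0, "ay": 0, "az": 0}, {"hand": -1, "tx": 0, "ty": 0, "tz": 0, "ax": 0, "ay": 0, "az": 0}], "squeeze": 25}}

```text
time: 2.33
position: [0.4253, -0.1662, 0.0521]
tool_rot: [0.707, 0.707, 0.0, 0.001]
ft_force: [-0.4, 1.5, 8.5]
gripper_width: 0.109
```

Call:
{"fn": "apply_moves", "kwargs": {"targets": [{"hand": -1, "tx": 0.01, "ty": 0, "tz": 0, "ax": 0, "ay": 0, "az": 0}, {"hand": -1, "tx": 0.01, "ty": 0, "tz": 0, "ax": 0, "ay": 0, "az": 0}, {"hand": -1, "tx": 0.01, "ty": 0, "tz": 0, "ax": 0, "ay": 0, "az": 0}, {"hand": -1, "tx": 0.01, "ty": 0, "tz": 0, "ax": 0, "ay": 0, "az": 0}, {"hand": -1, "tx": 0.01, "ty": 0, "tz": 0, "ax": 0, "ay": 0, "az": 0}, {"hand": -1, "tx": 0.008, "ty": 0, "tz": 0, "ax": 0, "ay": 0, "az": 0}, {"hand": -1, "tx": 0, "ty": 0, "tz": 0, "ax": 0, "ay": 0, "az": 0}, {"hand": -1, "tx": 0, "ty": 0, "tz": 0, "ax": 0, "ay": 0, "az": 0}]}}

```text
time: 3.32
position: [0.4837, -0.1664, 0.0521]
tool_rot: [0.707, 0.707, 0.0, 0.001]
ft_force: [1.0, -1.4, 4.9]
gripper_width: 0.109
```

Call:
{"fn": "apply_moves", "kwargs": {"targets": [{"hand": -1, "tx": 0.003, "ty": 0, "tz": 0, "ax": 0, "ay": 0, "az": 0}, {"hand": -1, "tx": 0.003, "ty": 0, "tz": 0, "ax": 0, "ay": 0, "az": 0}, {"hand": -1, "tx": 0, "ty": 0, "tz": 0, "ax": 0, "ay": 0, "az": 0}]}}

```text
time: 3.7
position: [0.4883, -0.1664, 0.0521]
tool_rot: [0.707, 0.707, -0.001, -0.0]
ft_force: [-13.2, -1.6, 15.2]
gripper_width: 0.109
```

Call:
{"fn": "apply_moves", "kwargs": {"targets": [{"hand": -1, "tx": 0.001, "ty": 0, "tz": 0, "ax": 0, "ay": 0, "az": 0}, {"hand": -1, "tx": 0, "ty": 0, "tz": 0, "ax": 0, "ay": 0, "az": 0}]}}

```text
time: 3.95
position: [0.4884, -0.1664, 0.052]
tool_rot: [0.707, 0.707, -0.001, -0.001]
ft_force: [-23.2, -1.6, 19.4]
gripper_width: 0.11
```

Run:
```python
from h import *
snap('top','t2');snap('scene','s2')
for f in ['t2','s2']:
    p=cv2.imread('pics/'+f+'.png'); c=p[175:320,205:385] if f=='t2' else p[200:350,220:410]; cv2.imwrite(f'pics/c{f}.png',cv2.resize(c,None,fx=4,fy=4,interpolation=cv2.INTER_CUBIC))
```

```text
(no output)
```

View pics/cs2.png

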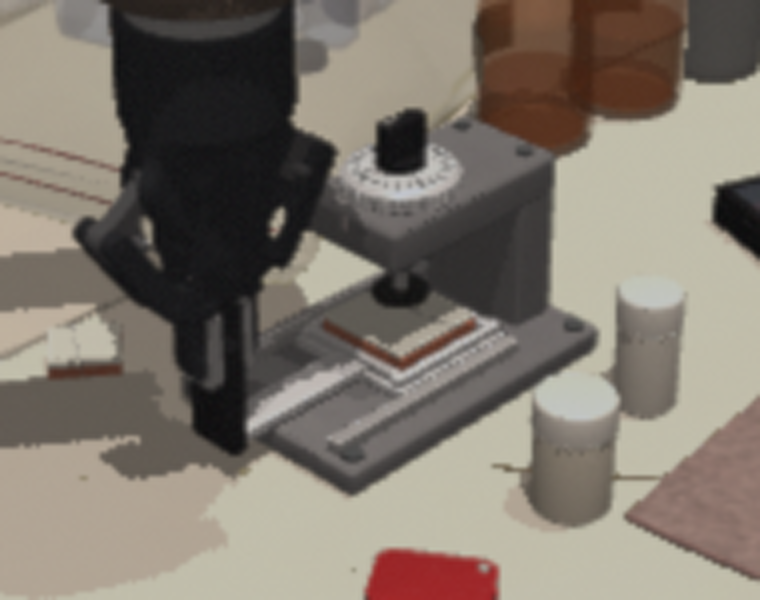

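The force rose from 13 N to 23 N with no motion, so the tray is at its end stop; in the crop at (400,330) the tile lies under the foot. I'll release, lift, and turn the jaws 90° anticlockwise over the knob.

Call:
{"fn": "apply_moves", "kwargs": {"targets": [{"hand": 0.3, "tx": 0, "ty": 0, "tz": 0, "ax": 0, "ay": 0, "az": 0}, {"hand": 0.3, "tx": 0, "ty": 0, "tz": 0, "ax": 0, "ay": 0, "az": 0}, {"hand": 0.3, "tx": 0, "ty": 0, "tz": 0, "ax": 0, "ay": 0, "az": 0}, {"hand": 0.3, "tx": 0, "ty": 0, "tz": 0.03, "ax": 0, "ay": 0, "az": 0}, {"hand": 0.3, "tx": 0, "ty": 0, "tz": 0.04, "ax": 0, "ay": 0, "az": 0}, {"hand": 0.3, "tx": 0, "ty": 0, "tz": 0.04, "ax": 0, "ay": 0, "az": 0}, {"hand": 0.3, "tx": 0, "ty": 0, "tz": 0.04, "ax": 0, "ay": 0, "az": 0.1745}, {"hand": 0.3, "tx": 0, "ty": 0, "tz": 0, "ax": 0, "ay": 0, "az": 0.1745}]}}

```text
time: 5.05
position: [0.4911, -0.1665, 0.2045]
tool_rot: [0.571, 0.821, 0.0, 0.002]
ft_force: [-0.1, -0.1, -1.1]
gripper_width: 0.652
```

Call:
{"fn": "apply_moves", "kwargs": {"targets": [{"hand": 0.3, "tx": 0.015, "ty": 0, "tz": 0, "ax": 0, "ay": 0, "az": 0.1745}, {"hand": 0.3, "tx": 0.02, "ty": 0, "tz": 0, "ax": 0, "ay": 0, "az": 0.1745}, {"hand": 0.3, "tx": 0.02, "ty": 0, "tz": 0, "ax": 0, "ay": 0, "az": 0.1745}, {"hand": 0.3, "tx": 0.02, "ty": 0, "tz": 0, "ax": 0, "ay": 0, "az": 0.1745}, {"hand": 0.3, "tx": 0.02, "ty": 0, "tz": 0, "ax": 0, "ay": 0, "az": 0.1745}, {"hand": 0.3, "tx": 0.0185, "ty": -0.001, "tz": 0, "ax": 0, "ay": 0, "az": 0.1745}, {"hand": 0.3, "tx": 0, "ty": 0, "tz": 0, "ax": 0, "ay": 0, "az": 0.1745}, {"hand": 0.3, "tx": 0, "ty": 0, "tz": 0, "ax": 0, "ay": 0, "az": 0}, {"hand": 0.3, "tx": 0, "ty": 0, "tz": 0, "ax": 0, "ay": 0, "az": 0}]}}

```text
time: 6.18
position: [0.6034, -0.167, 0.2013]
tool_rot: [0.002, 1.0, -0.0, -0.0]
ft_force: [0.9, 0.2, 0.2]
gripper_width: 0.65
```

Run:
```python
from h import *
s=env.read_state(); np.save('pics/w3pose.npy',np.r_[s['position'],s['tool_rot']]); print(s['joint_pos'],s['position'],s['tool_rot'],s['ft_force'],s['wrist_torque'])
snap('wrist','w3');snap('scene','s3')
p=cv2.imread('pics/s3.png');c=p[200:350,220:410]; cv2.imwrite(f'pics/cs3.png',cv2.resize(c,None,fx=4,fy=4,interpolation=cv2.INTER_CUBIC))
```

```text
[-3.92922753e-01  2.67689895e-01  1.35719167e+00 -6.25978664e-05
  1.51671124e+00 -1.95921809e+00] [ 0.60336705 -0.16696734  0.20128418] [ 2.24880127e-03  9.99997471e-01 -2.88700231e-05 -1.19702844e-05] [0.94167328 0.18343682 0.21953747] [0.00842003 0.03291136 0.00593792]
```

View pics/w3.png

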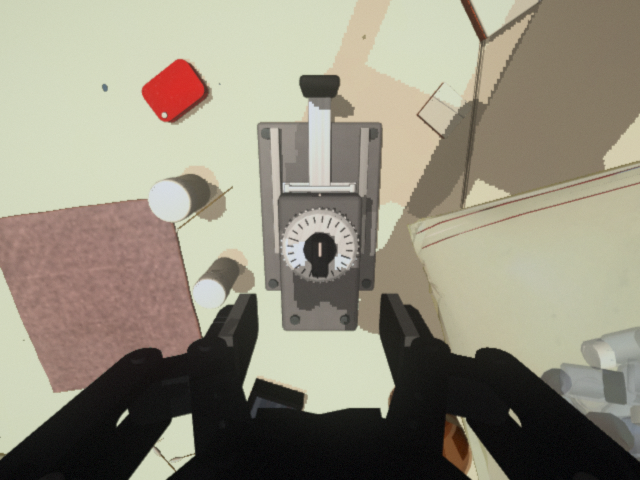

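View pics/cs3.png

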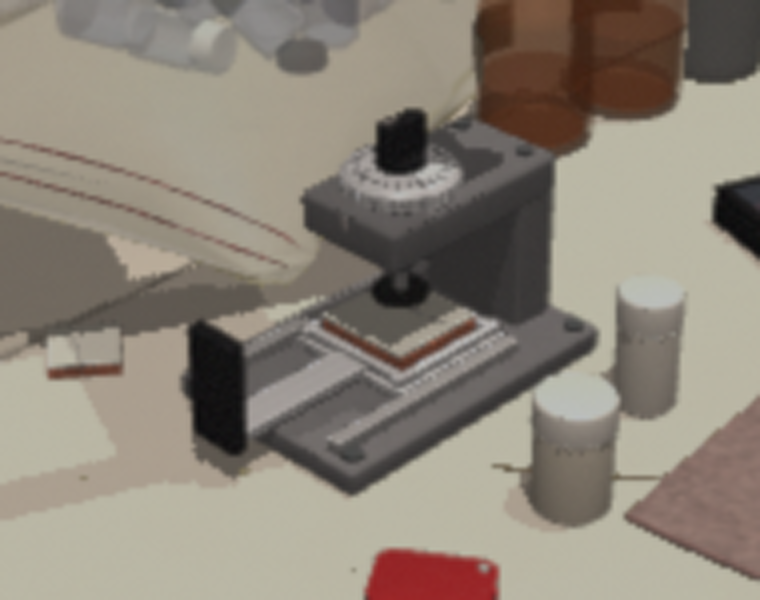

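The tray is home (handle at crop (218,385)) and the knob is seen at wrist (320,250). I'll refine the axis and the bar direction from this view.

Run:
```python
from h import *
from scipy.spatial.transform import Rotation as R
q=np.load('pics/w3pose.npy'); cal=env.get_calibration('wrist'); T=np.eye(4);T[:3,:3]=R.from_quat(q[3:]).as_matrix();T[:3,3]=q[:3];T=T@cal['T_tool_cam']
p=cv2.imread('pics/w3.png'); d=np.load('pics/w3.npy')
yy,xx=np.mgrid[:480,:640]; g=p.max(2).astype(int)
m=(g>140)&(np.hypot(xx-320,yy-246)<46)
n,l,s,c=cv2.connectedComponentsWithStats(m.astype(np.uint8)); L=1+s[1:,4].argmax(); ys,xs=np.nonzero(l==L)
hull=cv2.convexHull(np.stack([xs,ys],1).astype(np.float32)); e=cv2.fitEllipse(hull); print('ring',e,onz(cal,*e[0],.1065,T),s[L])
# world of hull at z .1115 -> circle
W=np.array([onz(cal,*h[0],.1115,T)[:2] for h in hull]); print((W.min(0)+W.max(0))/2,W.max(0)-W.min(0))
# knob top via depth
K=cal['intrinsics']; dd=np.stack([(xx-K[0,2])/K[0,0],-(yy-K[1,2])/K[1,1],-np.ones_like(xx,float)],-1)
P=T[:3,3]+(dd@T[:3,:3].T)*d[...,None]
mk=(P[...,2]>.128)&(np.hypot(xx-320,yy-250)<40)
pk=P[mk]; print('knobtop n',len(pk),pk[:,2].min(),pk[:,2].max(),np.median(pk,0))
r=cv2.minAreaRect((pk[:,:2]*1000).astype(np.float32)); print(r)
mh=(P[...,2]>.094)&(P[...,2]<.104)&(abs(xx-320)<60)&(yy>180)&(yy<340); ph=P[mh]; print('head x',ph[:,0].min(),ph[:,0].max(),'y',ph[:,1].min(),ph[:,1].max(),np.median(ph[:,2]))
c=p[180:335,250:390]; cv2.imwrite('pics/cw3.png',cv2.resize(c,None,fx=5,fy=5,interpolation=cv2.INTER_CUBIC)[:600])
s=cv2.imread('pics/cw3.png').shape;print(s)
```

```text
ring ((319.2417297363281, 243.7596893310547), (71.42252349853516, 79.29708862304688), 91.43112182617188) [ 0.60172162 -0.16573717  0.1065    ] [ 280  208   79   69 2863]
[ 0.59961534 -0.16585682] [0.05086862 0.0561943 ]
knobtop n 685 0.12809151988804363 0.34394070169276925 [ 0.60073869 -0.16593253  0.13587451]
((571.9825439453125, -165.105224609375), (10.593936920166016, 87.27072143554688), 89.63726043701172)
head x 0.5664382497214243 0.6779687732921507 y -0.1966011908720015 -0.13445270296880207 0.1009417933043717
(600, 700, 3)
```

View pics/cw3.png

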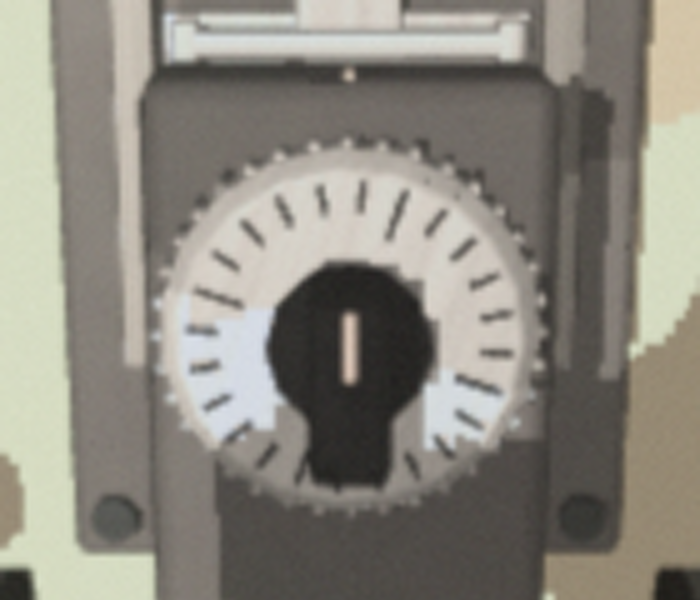

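The wrist view puts the axis at about (0.6025, -0.166), from the head edges 0.566–0.678 and -0.1966 to -0.1345. The bar lies along x; its white line is vertical at crop (349,345). The ring's long ticks sit at crop (398,215) and (225,297). I'll descend and close gently.

Call:
{"fn": "apply_moves", "kwargs": {"targets": [{"hand": 0.3, "tx": -0.001, "ty": 0.001, "tz": -0.025, "ax": 0, "ay": 0, "az": 0}, {"hand": 0.3, "tx": 0, "ty": 0, "tz": -0.025, "ax": 0, "ay": 0, "az": 0}, {"hand": 0.3, "tx": 0, "ty": 0, "tz": -0.02, "ax": 0, "ay": 0, "az": 0}, {"hand": 0.3, "tx": 0, "ty": 0, "tz": -0.013, "ax": 0, "ay": 0, "az": 0}, {"hand": -0.3, "tx": 0, "ty": 0, "tz": 0, "ax": 0, "ay": 0, "az": 0}, {"hand": -0.5, "tx": 0, "ty": 0, "tz": 0, "ax": 0, "ay": 0, "az": 0}, {"hand": -0.5, "tx": 0, "ty": 0, "tz": 0, "ax": 0, "ay": 0, "az": 0}, {"hand": -0.5, "tx": 0, "ty": 0, "tz": 0, "ax": 0, "ay": 0, "az": 0}], "squeeze": 20}}

```text
time: 7.28
position: [0.6026, -0.1661, 0.1188]
tool_rot: [0.0, 1.0, -0.0, 0.0]
ft_force: [-0.4, 0.7, 1.1]
gripper_width: 0.246
```

Run:
```python
from h import *
s=env.read_state(); print(s['position'],s['tool_rot'],s['ft_force'],s['wrist_torque'])
snap('scene','s4');snap('wrist','w4')
p=cv2.imread('pics/s4.png');c=p[190:290,260:390]; cv2.imwrite(f'pics/cs4.png',cv2.resize(c,None,fx=6,fy=6,interpolation=cv2.INTER_CUBIC))
```

```text
[ 0.60264252 -0.16607554  0.11876535] [ 1.87109493e-04  9.99999911e-01 -1.77355327e-04  3.33569578e-04] [-0.44970231  0.70912445  1.09274673] [0.00282152 0.00253471 0.0280164 ]
```

View pics/cs4.png

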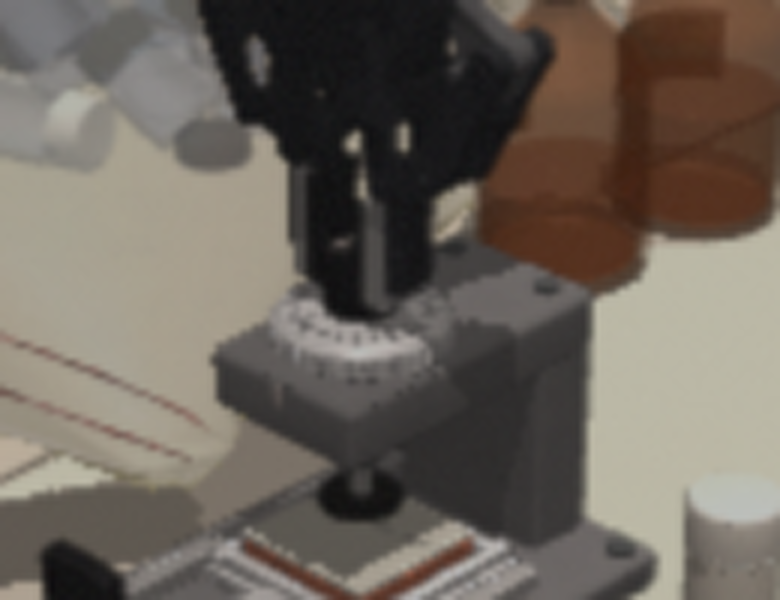

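View pics/w4.png

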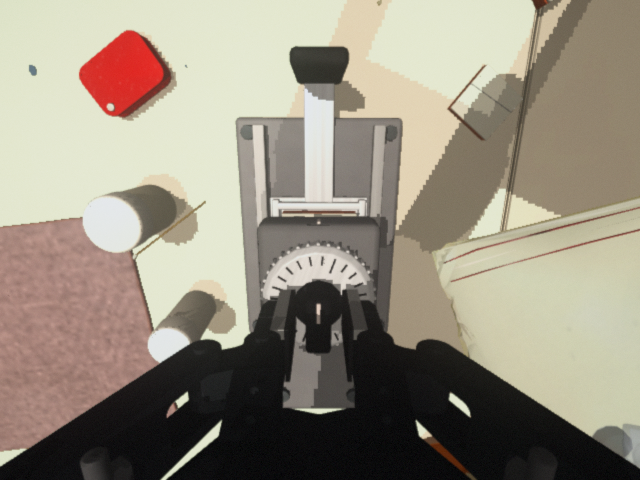

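Both views show the knob bar midway between the fingertips (wrist (318,325)), with the tips clear of the ring. Closing now.

Call:
{"fn": "apply_moves", "kwargs": {"targets": [{"hand": -1, "tx": 0, "ty": 0, "tz": 0, "ax": 0, "ay": 0, "az": 0}, {"hand": -1, "tx": 0, "ty": 0, "tz": 0, "ax": 0, "ay": 0, "az": 0}, {"hand": -1, "tx": 0, "ty": 0, "tz": 0, "ax": 0, "ay": 0, "az": 0}, {"hand": -1, "tx": 0, "ty": 0, "tz": 0, "ax": 0, "ay": 0, "az": 0}], "squeeze": 25}}

```text
time: 7.88
position: [0.6025, -0.1662, 0.1185]
tool_rot: [0.0, 1.0, -0.0, 0.0]
ft_force: [-1.5, -2.0, 4.7]
gripper_width: 0.119
```

Call:
{"fn": "apply_moves", "kwargs": {"targets": [{"hand": -1, "tx": 0, "ty": 0, "tz": 0, "ax": 0, "ay": 0, "az": 0}, {"hand": -1, "tx": 0, "ty": 0, "tz": 0, "ax": 0, "ay": 0, "az": 0}, {"hand": -1, "tx": 0, "ty": 0, "tz": 0, "ax": 0, "ay": 0, "az": 0}], "squeeze": 80}}

```text
time: 8.25
position: [0.6025, -0.1662, 0.1186]
tool_rot: [0.0, 1.0, -0.0, 0.0]
ft_force: [-2.6, -2.4, 6.2]
gripper_width: 0.109
```

```bash
cat > rd.py <<'E'
from h import *
from scipy.spatial.transform import Rotation as R
s=env.read_state(); M=R.from_quat(s['tool_rot']).as_matrix(); y=M[:,1]
yaw=np.arctan2(y[1],y[0]); 
print('t %.2f'%s['time'],'yaw',round(yaw,4),'pos',s['position'].round(4),'F',s['ft_force'].round(2),'M',s['wrist_torque'].round(4),'j6',s['joint_efforts'][5].round(3),s['joint_pos'][5].round(3),'w',round(s['gripper_width'],3))
E
python3 rd.py
```

```text
t 8.25 yaw 1.5704 pos [ 0.6025 -0.1662  0.1186] F [-2.6  -2.37  6.2 ] M [-0.3068  0.4309 -0.1543] j6 -0.108 -1.962 w 0.109
```

Call:
{"fn": "apply_moves", "kwargs": {"targets": [{"hand": -1, "tx": 0, "ty": 0, "tz": 0, "ax": 0, "ay": 0, "az": -0.05}, {"hand": -1, "tx": 0, "ty": 0, "tz": 0, "ax": 0, "ay": 0, "az": -0.05}, {"hand": -1, "tx": 0, "ty": 0, "tz": 0, "ax": 0, "ay": 0, "az": -0.05}, {"hand": -1, "tx": 0, "ty": 0, "tz": 0, "ax": 0, "ay": 0, "az": -0.05}]}}

```text
time: 8.75
position: [0.6026, -0.166, 0.1186]
tool_rot: [0.101, 0.995, -0.0, 0.0]
ft_force: [-2.0, -2.2, 5.8]
gripper_width: 0.106
```

```bash
python3 rd.py
```

```text
t 8.75 yaw 1.369 pos [ 0.6026 -0.166   0.1186] F [-2.01 -2.22  5.76] M [-0.149   0.372   0.1684] j6 -1.15 -1.761 w 0.106
```

Call:
{"fn": "apply_moves", "kwargs": {"targets": [{"hand": -1, "tx": 0, "ty": 0, "tz": 0, "ax": 0, "ay": 0, "az": -0.05}, {"hand": -1, "tx": 0, "ty": 0, "tz": 0, "ax": 0, "ay": 0, "az": -0.05}, {"hand": -1, "tx": 0, "ty": 0, "tz": 0, "ax": 0, "ay": 0, "az": -0.05}, {"hand": -1, "tx": 0, "ty": 0, "tz": 0, "ax": 0, "ay": 0, "az": -0.05}]}}

```text
time: 9.25
position: [0.6026, -0.1659, 0.1186]
tool_rot: [0.2, 0.98, -0.0, 0.0]
ft_force: [-1.8, -0.0, 7.0]
gripper_width: 0.105
```

```bash
python3 rd.py; python3 -c "
from h import *
snap('wrist','w5')"
```

```text
t 9.25 yaw 1.1691 pos [ 0.6026 -0.1659  0.1186] F [-1.83 -0.04  6.97] M [-0.0118  0.2868  0.1541] j6 -1.149 -1.561 w 0.105
```

View pics/w5.png

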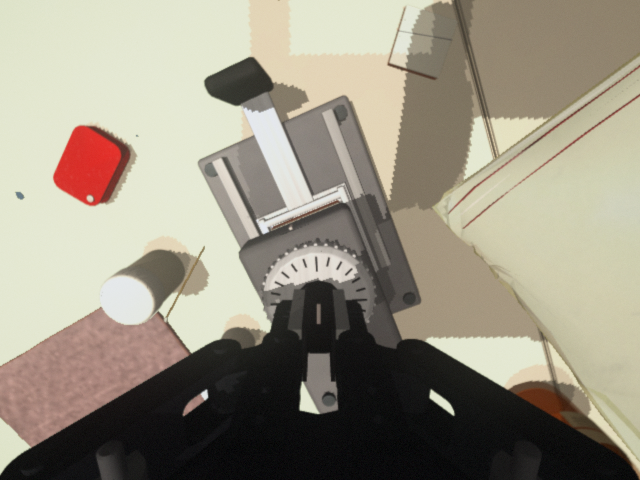

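The wrist view shows the bar at (319,310) turning with the jaws, and the torque plateau is about 0.16 N m. I'll carry on toward 0.8 rad with readings.

Call:
{"fn": "apply_moves", "kwargs": {"targets": [{"hand": -1, "tx": 0, "ty": 0, "tz": 0, "ax": 0, "ay": 0, "az": -0.05}, {"hand": -1, "tx": 0, "ty": 0, "tz": 0, "ax": 0, "ay": 0, "az": -0.05}, {"hand": -1, "tx": 0, "ty": 0, "tz": 0, "ax": 0, "ay": 0, "az": -0.05}]}}

```text
time: 9.68
position: [0.6026, -0.1658, 0.1187]
tool_rot: [0.272, 0.962, 0.0, 0.0]
ft_force: [-0.9, 0.3, 5.9]
gripper_width: 0.107
```

```bash
python3 rd.py
```

```text
t 9.68 yaw 1.0192 pos [ 0.6026 -0.1658  0.1187] F [-0.88  0.3   5.86] M [0.1301 0.2594 0.1932] j6 -1.149 -1.411 w 0.107
```

Call:
{"fn": "apply_moves", "kwargs": {"targets": [{"hand": -1, "tx": 0, "ty": 0, "tz": 0, "ax": 0, "ay": 0, "az": -0.05}, {"hand": -1, "tx": 0, "ty": 0, "tz": 0, "ax": 0, "ay": 0, "az": -0.05}, {"hand": -1, "tx": 0, "ty": 0, "tz": 0, "ax": 0, "ay": 0, "az": -0.05}]}}

```text
time: 10.05
position: [0.6027, -0.1657, 0.1186]
tool_rot: [0.344, 0.939, 0.0, 0.0]
ft_force: [-1.3, 1.7, 6.7]
gripper_width: 0.105
```

```bash
python3 rd.py
```

```text
t 10.05 yaw 0.8692 pos [ 0.6027 -0.1657  0.1186] F [-1.34  1.71  6.71] M [0.1759 0.0682 0.1793] j6 -1.148 -1.261 w 0.105
```

Call:
{"fn": "apply_moves", "kwargs": {"targets": [{"hand": -1, "tx": 0, "ty": 0, "tz": 0, "ax": 0, "ay": 0, "az": -0.05}, {"hand": -1, "tx": 0, "ty": 0, "tz": 0, "ax": 0, "ay": 0, "az": -0.05}]}}

```text
time: 10.3
position: [0.6027, -0.1657, 0.1187]
tool_rot: [0.39, 0.921, 0.0, 0.0]
ft_force: [-1.5, 1.6, 6.6]
gripper_width: 0.107
```

```bash
python3 rd.py
```

```text
t 10.30 yaw 0.7692 pos [ 0.6027 -0.1657  0.1187] F [-1.49  1.62  6.6 ] M [0.1807 0.0681 0.1531] j6 -1.148 -1.161 w 0.107
```

Call:
{"fn": "apply_moves", "kwargs": {"targets": [{"hand": -1, "tx": 0, "ty": 0, "tz": 0, "ax": 0, "ay": 0, "az": -0.05}, {"hand": -1, "tx": 0, "ty": 0, "tz": 0, "ax": 0, "ay": 0, "az": -0.05}]}}

```text
time: 10.55
position: [0.6028, -0.1657, 0.1187]
tool_rot: [0.436, 0.9, 0.0, 0.0]
ft_force: [0.4, 1.6, 5.9]
gripper_width: 0.108
```

```bash
python3 rd.py
```

```text
t 10.55 yaw 0.6692 pos [ 0.6028 -0.1657  0.1187] F [0.4  1.62 5.92] M [ 0.3476 -0.1119  0.179 ] j6 -1.147 -1.061 w 0.108
```

The joint-6 effort is a clean signal, steady at -1.148. I'll continue in 0.1 rad steps and stop when it rises.

Call:
{"fn": "apply_moves", "kwargs": {"targets": [{"hand": -1, "tx": 0, "ty": 0, "tz": 0, "ax": 0, "ay": 0, "az": -0.05}, {"hand": -1, "tx": 0, "ty": 0, "tz": 0, "ax": 0, "ay": 0, "az": -0.05}]}}

```text
time: 10.8
position: [0.6028, -0.1656, 0.1186]
tool_rot: [0.48, 0.877, 0.0, 0.0]
ft_force: [1.0, 1.6, 5.5]
gripper_width: 0.106
```

```bash
python3 rd.py
```

```text
t 10.80 yaw 0.5693 pos [ 0.6028 -0.1656  0.1186] F [1.02 1.56 5.55] M [ 0.3564 -0.1941  0.1089] j6 -1.148 -0.961 w 0.106
```

Call:
{"fn": "apply_moves", "kwargs": {"targets": [{"hand": -1, "tx": 0, "ty": 0, "tz": 0, "ax": 0, "ay": 0, "az": -0.05}, {"hand": -1, "tx": 0, "ty": 0, "tz": 0, "ax": 0, "ay": 0, "az": -0.05}]}}

```text
time: 11.05
position: [0.6029, -0.1656, 0.1186]
tool_rot: [0.523, 0.852, 0.0, 0.0]
ft_force: [1.2, 2.8, 5.9]
gripper_width: 0.103
```

```bash
python3 rd.py
```

```text
t 11.05 yaw 0.4693 pos [ 0.6029 -0.1656  0.1186] F [1.24 2.77 5.89] M [ 0.3203 -0.2343  0.2298] j6 -1.105 -0.861 w 0.103
```

Call:
{"fn": "apply_moves", "kwargs": {"targets": [{"hand": -1, "tx": 0, "ty": 0, "tz": 0, "ax": 0, "ay": 0, "az": -0.05}, {"hand": -1, "tx": 0, "ty": 0, "tz": 0, "ax": 0, "ay": 0, "az": -0.05}]}}

```text
time: 11.3
position: [0.603, -0.1656, 0.1187]
tool_rot: [0.565, 0.825, 0.001, 0.0]
ft_force: [1.4, 2.4, 5.8]
gripper_width: 0.108
```

```bash
python3 rd.py
```

```text
t 11.30 yaw 0.3694 pos [ 0.603  -0.1656  0.1187] F [1.38 2.39 5.84] M [ 0.4293 -0.331   0.2167] j6 -1.091 -0.761 w 0.108
```

Contact was felt at about 1.02 rad: a 0.04 N m jump, then +0.014 over 0.1 rad, and the wrist moment agrees. The foot is now at about 5.8 N, so roughly 0.26 rad remain. I'll do it in steps.

Call:
{"fn": "apply_moves", "kwargs": {"targets": [{"hand": -1, "tx": 0, "ty": 0, "tz": 0, "ax": 0, "ay": 0, "az": -0.05}, {"hand": -1, "tx": 0, "ty": 0, "tz": 0, "ax": 0, "ay": 0, "az": -0.05}]}}

```text
time: 11.55
position: [0.603, -0.1655, 0.1187]
tool_rot: [0.606, 0.796, 0.001, 0.0]
ft_force: [3.2, 1.7, 5.5]
gripper_width: 0.106
```

```bash
python3 rd.py
```

```text
t 11.55 yaw 0.2694 pos [ 0.603  -0.1655  0.1187] F [3.17 1.73 5.46] M [ 0.4731 -0.4918  0.2664] j6 -1.074 -0.661 w 0.106
```

Call:
{"fn": "apply_moves", "kwargs": {"targets": [{"hand": -1, "tx": 0, "ty": 0, "tz": 0, "ax": 0, "ay": 0, "az": -0.05}, {"hand": -1, "tx": 0, "ty": 0, "tz": 0, "ax": 0, "ay": 0, "az": -0.05}]}}

```text
time: 11.8
position: [0.6031, -0.1655, 0.1187]
tool_rot: [0.645, 0.764, 0.001, 0.0]
ft_force: [2.6, 2.1, 5.2]
gripper_width: 0.105
```

```bash
python3 rd.py; python3 -c "
from h import *
snap('wrist','w6');snap('scene','s6')
p=cv2.imread('pics/s6.png');c=p[190:290,260:390]; cv2.imwrite('pics/cs6.png',cv2.resize(c,None,fx=6,fy=6,interpolation=cv2.INTER_CUBIC))"
```

```text
t 11.80 yaw 0.1694 pos [ 0.6031 -0.1655  0.1187] F [2.59 2.11 5.19] M [ 0.4617 -0.4997  0.319 ] j6 -1.059 -0.561 w 0.105
```

View pics/w6.png

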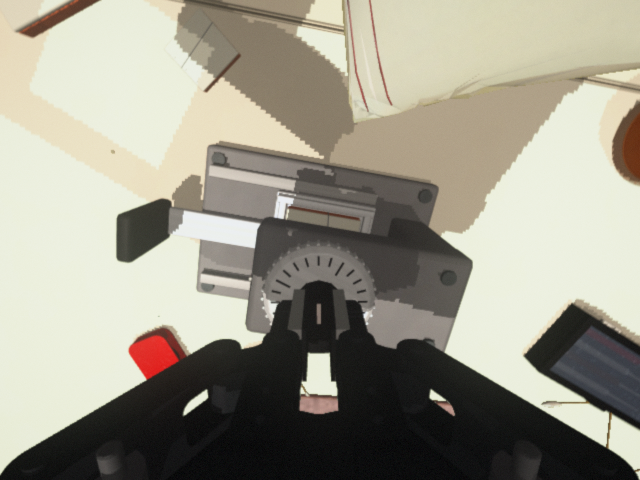

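View pics/cs6.png

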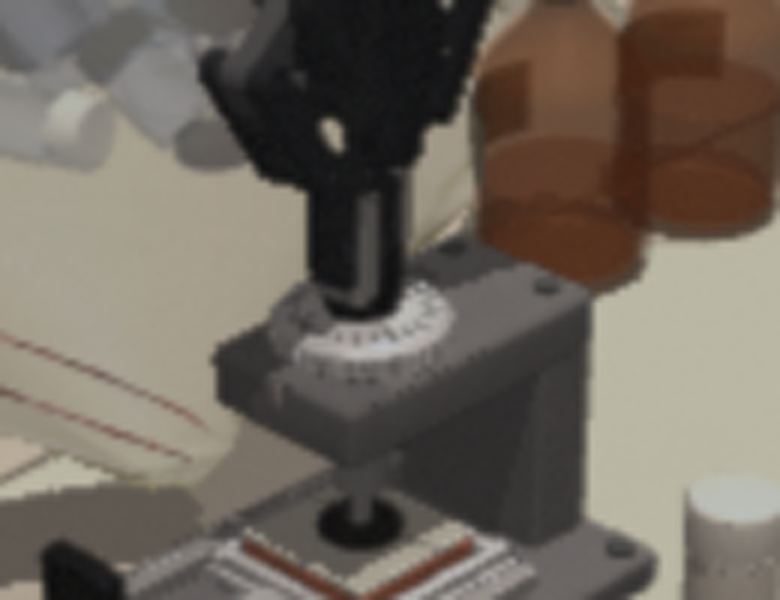

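The foot pad now sits on the tile (crop (360,522)). Effort is up 0.089 N m and the tool is 0.38 rad past contact, so about 9 N. One last 0.06 rad.

Call:
{"fn": "apply_moves", "kwargs": {"targets": [{"hand": -1, "tx": 0, "ty": 0, "tz": 0, "ax": 0, "ay": 0, "az": -0.03}, {"hand": -1, "tx": 0, "ty": 0, "tz": 0, "ax": 0, "ay": 0, "az": -0.03}, {"hand": -1, "tx": 0, "ty": 0, "tz": 0, "ax": 0, "ay": 0, "az": 0}]}}

```text
time: 12.28
position: [0.6031, -0.1655, 0.1186]
tool_rot: [0.667, 0.745, 0.001, 0.0]
ft_force: [3.9, 2.0, 5.5]
gripper_width: 0.102
```

```bash
python3 rd.py
```

```text
t 12.28 yaw 0.1103 pos [ 0.6031 -0.1655  0.1186] F [3.93 1.97 5.51] M [ 0.6021 -0.6952  0.0882] j6 0.532 -0.502 w 0.102
```

Now at about 0.44 rad past contact, about 10 N. I'll release and lift straight up.

Call:
{"fn": "apply_moves", "kwargs": {"targets": [{"hand": -0.4, "tx": 0, "ty": 0, "tz": 0, "ax": 0, "ay": 0, "az": 0}, {"hand": -0.3, "tx": 0, "ty": 0, "tz": 0, "ax": 0, "ay": 0, "az": 0}, {"hand": -0.2, "tx": 0, "ty": 0, "tz": 0, "ax": 0, "ay": 0, "az": 0}, {"hand": -0.2, "tx": 0, "ty": 0, "tz": 0, "ax": 0, "ay": 0, "az": 0}, {"hand": -0.2, "tx": 0, "ty": 0, "tz": 0.01, "ax": 0, "ay": 0, "az": 0}, {"hand": -0.2, "tx": 0, "ty": 0, "tz": 0.02, "ax": 0, "ay": 0, "az": 0}, {"hand": -0.2, "tx": 0, "ty": 0, "tz": 0.03, "ax": 0, "ay": 0, "az": 0}, {"hand": -0.2, "tx": 0, "ty": 0, "tz": 0.0225, "ax": 0, "ay": 0, "az": 0}, {"hand": 0.3, "tx": 0, "ty": 0, "tz": 0, "ax": 0, "ay": 0, "az": 0.1865}, {"hand": 0.3, "tx": 0, "ty": 0, "tz": 0, "ax": 0, "ay": 0, "az": 0.1865}, {"hand": 0.3, "tx": 0, "ty": 0, "tz": 0, "ax": 0, "ay": 0, "az": 0.1865}, {"hand": 0.3, "tx": 0, "ty": 0, "tz": 0, "ax": 0, "ay": 0, "az": 0.1865}]}}

```text
time: 13.78
position: [0.6025, -0.1661, 0.2016]
tool_rot: [0.347, 0.938, -0.0, 0.0]
ft_force: [-0.4, 0.1, 0.6]
gripper_width: 0.651
```

Call:
{"fn": "apply_moves", "kwargs": {"targets": [{"hand": 0.3, "tx": 0, "ty": 0, "tz": 0, "ax": 0, "ay": 0, "az": 0.1865}, {"hand": 0.3, "tx": 0, "ty": 0, "tz": 0, "ax": 0, "ay": 0, "az": 0.1865}, {"hand": 0.3, "tx": 0, "ty": 0, "tz": 0, "ax": 0, "ay": 0, "az": 0.1865}, {"hand": 0.3, "tx": 0, "ty": 0, "tz": 0, "ax": 0, "ay": 0, "az": 0.153}, {"hand": 0.3, "tx": 0, "ty": 0, "tz": 0, "ax": 0, "ay": 0, "az": 0}, {"hand": 0.3, "tx": 0, "ty": 0, "tz": 0, "ax": 0, "ay": 0, "az": 0}]}}

```text
time: 14.52
position: [0.6025, -0.1661, 0.2011]
tool_rot: [0.003, 1.0, -0.0, 0.0]
ft_force: [-0.6, 0.5, 0.2]
gripper_width: 0.651
```

```bash
python3 rd.py
python3 - <<'E'
from h import *
snap('wrist','w7');snap('scene','s7')
a=cv2.imread('pics/w3.png')[180:335,250:390];b=cv2.imread('pics/w7.png')[180:335,250:390]
cv2.imwrite('pics/cw7.png',cv2.resize(np.hstack([a,b]),None,fx=2.8,fy=2.8,interpolation=cv2.INTER_CUBIC))
a=cv2.imread('pics/s3.png')[220:370,225:415];b=cv2.imread('pics/s7.png')[220:370,225:415]
cv2.imwrite('pics/cs7.png',cv2.resize(np.hstack([a,b]),None,fx=2.1,fy=2.1*1.0,interpolation=cv2.INTER_CUBIC))
E
```

```text
t 14.53 yaw 1.5653 pos [ 0.6025 -0.1661  0.2011] F [-0.62  0.55  0.22] M [ 0.0355 -0.0263 -0.0079] j6 -0.173 -1.957 w 0.651
```

View pics/cw7.png

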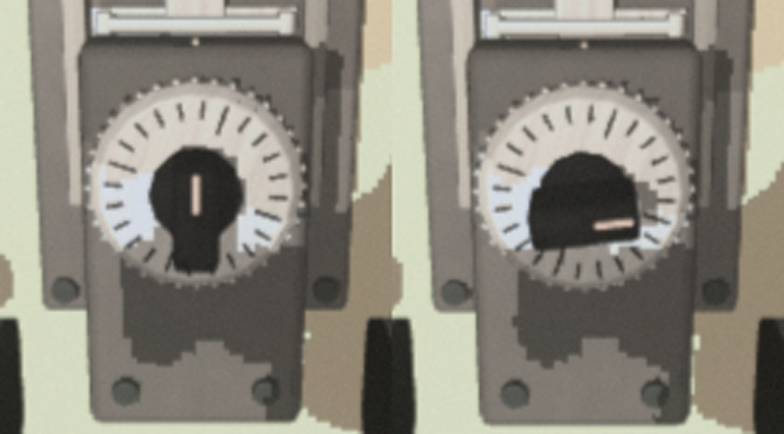

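View pics/cs7.png

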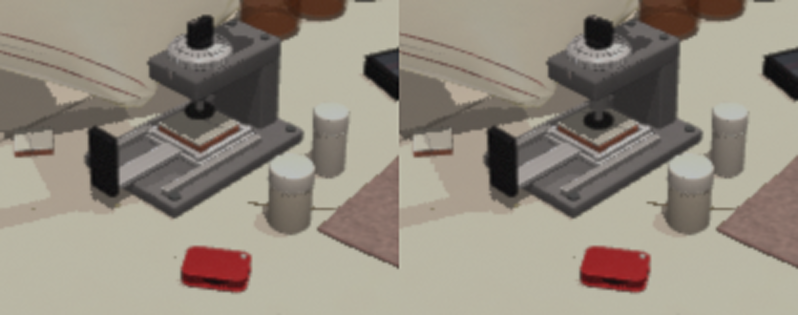

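The before/after pictures agree: the ring's long tick is at (225,118) and then (613,122), about 29 px from the index both times. The tray, pots and loupe are unchanged, and the foot pad is on the tile. I'll check the ring and knob numerically before handing in.

Run:
```python
from h import *
from scipy.spatial.transform import Rotation as R
cal=env.get_calibration('wrist'); s=env.read_state()
def pol(f,pos,q,z,c,r):
    T=np.eye(4);T[:3,:3]=R.from_quat(q).as_matrix();T[:3,3]=pos;T=T@cal['T_tool_cam'];K=cal['intrinsics']
    g=cv2.imread(f,0); a=np.radians(np.arange(100,260,.25)) # front half, facing -x
    P=np.stack([c[0]+r*np.cos(a),c[1]+r*np.sin(a),z+0*a],1); Q=(P-T[:3,3])@T[:3,:3]
    u=K[0,0]*Q[:,0]/-Q[:,2]+K[0,2]; v=K[1,1]*-Q[:,1]/-Q[:,2]+K[1,2]
    o=cv2.remap(g,u.astype(np.float32)[None],v.astype(np.float32)[None],cv2.INTER_LINEAR)[0].astype(np.float32)
    return o-cv2.GaussianBlur(o[None],(0,0),20)[0]
w=np.load('pics/w3pose.npy')
for r in (.018,.020,.022,.0235):
    A=pol('pics/w3.png',w[:3],w[3:],.1115,(.6015,-.166),r);B=pol('pics/w7.png',s['position'],s['tool_rot'],.1115,(.6015,-.166),r)
    cc=[np.corrcoef(A[60:-60],B[60+k:len(B)-60+k])[0,1] for k in range(-50,51)]
    print(r,'ring shift rad',np.radians((np.argmax(cc)-50)*.25).round(4),max(cc).round(2))
p=cv2.imread('pics/w7.png'); 
pk=np.zeros(p.shape[:2],bool); sub=p[255:264,320:332]; 
m=np.zeros(p.shape[:2],np.uint8); m[252:266,317:336]=(p[252:266,317:336].max(2)>110)
n,l,st,c=cv2.connectedComponentsWithStats(m); print(st[1:].tolist())
```

```text
0.018 ring shift rad 0.0 0.96
0.02 ring shift rad 0.0 0.98
0.022 ring shift rad 0.0044 0.95
0.0235 ring shift rad 0.0044 0.86
[[322, 258, 14, 4, 43]]
```

The ring shift is at most 0.005 rad. Handing in.

```bash
python3 -c "
from rig import env
print(env.finish_job())"
```

```text
the job is handed in; nothing more can be done
None
```

The job is done and handed in. The tray is fully home, the foot presses on the tile with an estimated 10 N, and the arm is clear of the press.

- **Tray:** I pinched the handle and slid the tray to its end stop. The stop was felt: the force rose from 13 N to 23 N with no further motion.
- **Knob:** I turned only the inner knob clockwise. Contact came at about 1.02 rad, shown by a jump of about 0.04 N m. I stopped at about 1.46 rad, 0.44 rad past contact, so the force was rising steadily towards 10 N and stayed well below 20 N.
- **Last checks:**
  - The outer ring shifted by at most 0.005 rad.
  - The tray stayed home after the turning and the foot pad sits on the tile.
  - The pots and loupe look unmoved in the before and after pictures.
  - The gripper was clear of the press at z 0.20 m with almost no force on it.
  - The robot's clock stood at about 14.6 s when I handed in.
- **Uncertain:** The 10 N comes from the turn angle past contact and the slope of the joint-6 effort, which agreed with each other. The wrist moment was noisy and read up to about 0.06 N m higher at one point. After I stopped turning, the joint-6 effort could no longer be compared, so the last 0.06 rad rests on the angle alone.

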